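Load an amplifier heat sink into the insulation test box and shut its lid

TASK

Get the amplifier heat sink ready for its insulation test: raise the clear lid of the grey test box by its handle until the folding stay locks and let the stay carry it, then stand the heat sink in the middle of the blue mat inside and let go. Then press the red knee of the stay back and down past straight so that it gives while the lid stays up, take the handle again and bring the lid fully down in hand without letting it fall, and last swing the red-knobbed hook on the front fully upright over the lid's stud. Leave the other things on the bench where they are.

Things in the scene. Friction and masses are not known exactly. Their poses are not given: they have to be found in the camera images.
- box: Grey steel test box, open topped under its lid: 190 deep (x), 280 wide (y), 95 high, walls and floor 5 thick. Fixed to the bench. Origin: centre of its underside; -x is its front (towards the robot), +y its left, z up. Carries lid, stay and hook.
- hinge (a point): Middle of the lid's hinge axis, along the box's y at the far top edge: box frame x +95, z 96. The frame turns with the lid: -x points along the lid to its front edge, z is the lid's upper face normal.
- handle (a point): Middle of the black bar handle: round, 12 thick, 110 long along y, 44 off the lid's front edge on a post at each end. In the lid's frame (axes as hinge) 234 from the hinge axis along -x and 8 above it. Lid shut: box frame x -139, z 104. Lid on its locked stay: the bar stands on top of the raised lid, about box x +49, z 326.
- lid (a joint): Angle of the lid, rad: 0 shut, 1.36 where the straight stay stops it, 1.34 to 1.35 resting on the locked stay. Clear panel in an aluminium frame, 190 x 280 x 14, 0.75 kg (varies 15 %). Hinge friction 0.34 N m: with the stay broken it stays up by itself above about 1.1 rad, but from about 0.9 down it drops shut if let go.
- knee (a joint): Angle of the stay's knee, rad: 0 folded (lid shut), 2.77 straight, 3.0 to 3.07 locked at its stop. When the lid has been raised until the stay is straight and taut, then let go, a light spring takes it into the lock. To break it press the knee with 3 to 4 N; go below about 2.5 or it springs back. 0.1 rad is about 4 mm of knee travel; the lid comes down with it (1.31 at 2.3, 1.21 at 2.0).
- knee_pin (a point): Middle of the red cylinder on the knee of the stay, 16 across, 44 long along box y, standing inward from the links; this point is at box y -101. Locked: box x +14, z 148, bowed to the front and up; broken by pressing from front and above, to the back and down, along box (+0.74, 0, -0.67). Lid shut: inside the box at x +39, z 37.
- mat_center (a point): Middle of the top of the blue insulating mat on the box floor, 140 (x) x 100 (y), 8 above the bench: box frame x -20, y +35. Axes parallel to the box's. The raised lid stands close behind, so the heat sink goes in lengthways front to back, with the fingers left and right of it.
- heatsink: Black finned heat sink with a small green circuit board on top: 115 long (x), 44 wide (y), fins 50 high, board parts up to 62; 0.45 kg (varies 20 %). Loose. Origin: centre of its underside, z up. Grip it across the 44 mm at about 40 above its underside.
- hook (a joint): Angle of the swing hook on the box's front, left of the handle, rad: 0 upright over the stud of the lid, where it stops; larger leans out to the box's +y. Starts leaning out by 0.6 to 1.0; stiff (0.07 N m), stays where it is left. Pivot at box frame x -102, y +105, z 47.
- hook_knob (a point): Middle of the red knob of the hook, 14 across, 30 long, standing out to the front along the box's -x at 50 from the pivot: upright it is at box frame x -117, y +106, z 97. Pushed from outside along its arc (to the box's right, -y, and up) it swings upright; a purely sideways push can bind far out.
- transformer: Bystander: yellow toroidal transformer, 104 across, 46 high. Loose; origin under its centre.
- solder_reel: Bystander: black reel with solder wire, 60 across, 60 high. Loose; origin under its centre.
- screwdriver: Bystander: screwdriver, 200 long, lying. Loose.
- parts_tray: Bystander: blue divided parts tray, 120 x 180 x 35. Loose; origin under its centre.
- stay_pivot (a point): Lower pivot of the folding stay on the inside of the box's right wall (box x -30, y -128, z 80). Two steel links, each 81 long and 12 wide, join it over the knee to the lid 105 from the hinge. When the lid shuts they fold down inside along the right wall and need the 55 mm next to it free.

How it is judged (in metres and radians):
On the way, in this order (a step that is already met when the one before it is completed fails the run):
1. the lid is up on its locked stay (knee at least 0.13 rad past straight), the hand off the box (value of joint lid above 1.25 rad and value of joint knee above 2.9 rad and contact force between the fingers and box below 0.3 N), for 0.3 s.
2. the heat sink stands upright on the mat, its middle within 30 mm of the mat's middle, let go, the lid still on its locked stay (horizontal distance between heatsink and mat_center below 0.03 m and z of heatsink in the frame of mat_center between -0.006 and 0.006 m and angle between heatsink's own z axis and vertical below 0.1 rad and contact force between the fingers and heatsink below 0.3 N and value of joint knee above 2.9 rad), for 0.3 s.
3. the stay is broken (knee at least 0.15 rad short of straight) with the lid still up (above 1.0 rad) (value of joint knee below 2.62 rad and value of joint lid above 1 rad), for 0.2 s.
4. the lid is on its way down with the hand on it (between 0.7 and 0.15 rad) (value of joint lid between 0.15 and 0.7 rad and contact force between the fingers and box above 0.5 N), for 0.1 s.
5. the lid is shut (within 0.03 rad) with the hook still swung clear (over 0.3 rad) (value of joint lid below 0.03 rad and value of joint hook above 0.3 rad), for 0.2 s.
At the end, for the whole second after the job is handed in: The lid is shut (within 0.03 rad), the hook is upright over the stud (within 0.08 rad), and the heat sink stands at rest and upright (within 0.1 rad) on the mat, its middle within 30 mm of the mat's middle (value of joint lid below 0.03 rad and value of joint hook below 0.08 rad and horizontal distance between heatsink and mat_center below 0.03 m and z of heatsink in the frame of mat_center below 0.006 m and angle between heatsink's own z axis and vertical below 0.1 rad and linear speed of heatsink below 0.02 m/s); the robot touches nothing.
It fails at once if the lid falls (faster than 2 rad/s downward) (velocity of joint lid below -2 rad/s).
It fails at once if the transformer, the solder reel, the screwdriver or the parts tray is shifted by more than 20 mm (distance of any of transformer, solder_reel, screwdriver, parts_tray from where it was at the start of the episode above 0.02 m).
It also fails if it takes over 72 s, if anything falls off the work surface, if the arm or the gripper's body presses on something with over 40 N, if the wrist force passes 120 N, or if a joint passes its speed limit or range.

ROBOT

A 7-joint arm with a two-finger parallel gripper is mounted at the origin on the work surface. World frame = base frame: x ahead of the robot, y to its left, z up, the work surface at z = 0. Lengths are in m, angles in degrees, forces in N, time in s.
With the tool pointing down it reaches from about 0.4 to 0.85 m from the base axis. Payload 4.5 kg.
Tool frame: the origin (TCP) lies midway between the tips of the shut fingers; the grasp point (between the pads) lies 19 mm behind it (arm.pinch_z is the distance from the TCP to the grasp point, in m); z points along the fingers, y is the line along which they close (so a half turn about z gives the same grasp; the last joint's range is limited). The gripper opens to 88 mm and grips with 3 to 60 N. Pads are 18 mm wide; open, the fingers measure 123 mm over their backs; the gripper's body (75 mm by 187 mm) begins 45 mm behind the grasp point.
Start: joints at [74.129, 39.483, -11.15, 89.685, 9.013, 51.709, -12.324], TCP at [0.191, -0.595, 0.239] pointing down, gripper open.
Joint ranges: [-172.22, 172.22], [-26.19, 119.32], [-84.43, 86.54], [7.71, 146.69], [-57.33, 237.33], [2.42, 119.75], [-152.13, 152.13]. Speed limits (degrees/s): [147.25, 147.25, 180, 180, 180, 180, 180].

INTERFACE

Orientations are given as [roll, pitch, yaw] about the fixed x, y, z axes, in that order (R = Rz(yaw) Ry(pitch) Rx(roll)).
In Python, from workcell import arm gives the robot as it stands. Calls block until the motion is done:
- arm.move_pose(position, orientation): joint-space move of the TCP to a pose.
- arm.move_straight(position, attitude=None, max_speed=0.15, threshold=None): straight line of the TCP; attitude=None keeps the orientation; max_speed is the mean speed in m/s. With threshold (N) it stops when the force on the tool has changed by that much, and returns True; else False.
- arm.move_joints(angles): joint-space move.
- arm.command_gripper(opening, f_grip=None): finger opening in m; f_grip is the grip in N (None keeps the last); returns when the fingers have stopped.
- arm.wait(seconds).
- arm.inverse_kinematics(position, orientation): joint angles nearest the present ones, or None.
- arm.observe(): the state.
- arm.read_camera(name): name is "scene" or "top" or "wrist"; returns a dict with "color" (384x512x3 uint8, blue, green, red), "z_map" (384x512 float32, m along the optical axis (not along the pixel's ray), 0 where there is no reading), "camera_matrix" (3x3 intrinsics, pixels), "position" and "rotation" of the camera in the world. Camera axes: x right, y down, z forward; pixel columns grow to the right and rows downward; lengths in m; the calibration is good to about 2 mm. A picture is of the moment at which its call begins.
A pose or a line that the arm cannot do raises arm.PlanningError and nothing moves.
- arm.finish_job(): hands the job in; it is judged then, once.
The state is a dict: "t": time; "joint_pos": joint angles; "qd": joint speeds; "joint_efforts": joint torques, N m; "position": TCP position; "ee_rot": TCP orientation; "wrist_force": force on the tool from outside, world axes, zero at the start; "torque": the same for the moment, N m; "width": finger opening in m; "gripper_force": force on a finger pad.
Only numpy, scipy, OpenCV 4.12 (cv2) and the standard library are available. Lean on these libraries where they do the work, as an engineer would, in place of code of your own. Each camera call takes 0.05 s, during which the arm holds its last target. There are 200 camera calls.

## Working session

There is one attempt and no reset: what is moved stays moved. The work goes in short steps, each a Python script; the robot and the scene stay as the last script left them, time stands still between calls to the robot, and variables do not carry over. Pictures are saved under pics/ and viewed, at most 10 in all, crops included, and the job is handed in when it is done.

```bash
ls; mkdir -p pics; python3 - <<'E'
from workcell import arm
import cv2,numpy as np,pickle
d={}
for n in("scene","top"):
    d[n]=arm.read_camera(n); cv2.imwrite(f"pics/{n}0.png",d[n]["color"])
    print(n,d[n]["position"],d[n]["rotation"],d[n]["camera_matrix"])
pickle.dump(d,open("d0.pkl","wb"))
print(arm.observe(),arm.pinch_z)
E
```

```text
pics
scene [ 1.01583282 -0.66691876  1.38038753] [-146.85317713    0.21614553   32.35986005] [[494.60620544   0.         254.55153338]
 [  0.         494.60620544 189.20301148]
 [  0.           0.           1.        ]]
top [0.37807524 0.04394829 1.5527269 ] [-173.08587047   -1.09606582  -90.61896022] [[384.29225619   0.         257.57641609]
 [  0.         384.29225619 193.58615163]
 [  0.           0.           1.        ]]
{'t': 0.1, 'joint_pos': array([ 74.12902023,  39.5288962 , -11.14483394,  89.73779647,
         9.01333627,  51.71058842, -12.32328308]), 'qd': array([ 0.01725832, -0.03034321, -0.11513114, -0.17548855, -0.02195262,
       -0.04234053,  0.08023455]), 'joint_efforts': array([-5.25668351e-03, -5.28499031e+01, -1.27177019e+00, -1.53835827e+01,
       -5.25174011e-02,  1.98007860e-03,  5.85477369e-05]), 'position': array([ 0.1909166 , -0.59453258,  0.23798964]), 'ee_rot': array([-1.79904923e+02,  7.79289597e-03,  1.78130278e+01]), 'wrist_force': array([-0.16881343,  0.32787152,  0.65590158]), 'torque': array([-0.00211887,  0.06906374,  0.07819615]), 'gripper_force': 0.0, 'width': 0.08790844193436886} 0.0187
```

View pics/top0.png

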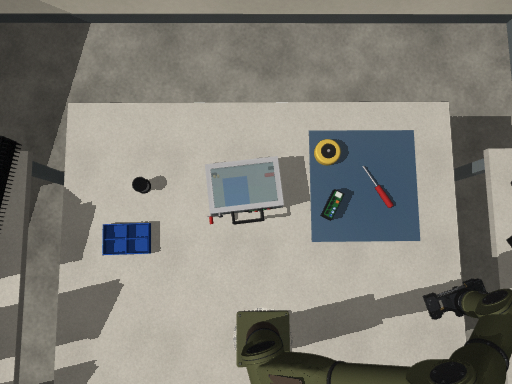

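View pics/scene0.png

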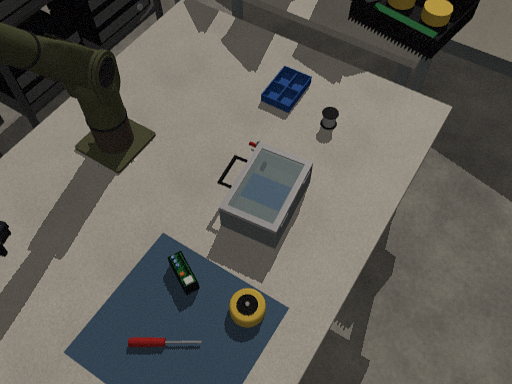

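Top view: the box lid is centred near (245,186), with the handle at (248,216) and the red knob at (211,220). The heat sink is at (335,204), between the transformer (328,152) and the screwdriver (380,188). The reel and tray are on the left.

```bash
cat > h.py <<'E'
import numpy as np,cv2
from scipy.spatial.transform import Rotation as R
def cloud(c):
    z=c["z_map"];K=c["camera_matrix"];v,u=np.mgrid[:z.shape[0],:z.shape[1]]
    p=np.dstack([(u-K[0,2])/K[0,0]*z,(v-K[1,2])/K[1,1]*z,z])
    return p@R.from_euler("xyz",c["rotation"],degrees=True).as_matrix().T+c["position"], z>0
def ray(c,u,v,zp):
    K=c["camera_matrix"];d=R.from_euler("xyz",c["rotation"],degrees=True).as_matrix()@[(u-K[0,2])/K[0,0],(v-K[1,2])/K[1,1],1]
    return c["position"]+d*(zp-c["position"][2])/d[2]
def rect(P):
    (cx,cy),(w,h),a=cv2.minAreaRect((P[:,:2]*1000).astype(np.float32))
    if h>w: w,h,a=h,w,a+90
    return np.round([cx,cy,w,h],1),round((a+90)%180-90,2)   # a = direction of long side
E
python3 - <<'E'
from h import *
import pickle
d=pickle.load(open("d0.pkl","rb"))
for n in d:
    c=d[n];P,ok=cloud(c);hsv=cv2.cvtColor(c["color"],cv2.COLOR_BGR2HSV)
    x,y,z=P[...,0],P[...,1],P[...,2]
    print(n,"table z",np.median(z[ok&(abs(x-.4)<.02)&(abs(y-.35)<.05)]))
    roi=ok&(x>.3)&(x<.8)
    lid=roi&(z>.095)&(z<.125)&(y>-.15)&(y<.3)&(hsv[...,2]>120)&(hsv[...,1]<80)
    n_,L,s,_=cv2.connectedComponentsWithStats(lid.astype(np.uint8));k=1+np.argmax(s[1:,4]);m=L==k
    print("lid",rect(P[m]),m.sum(),np.percentile(z[m],[5,50,95]))
    hd=roi&(z>.09)&(z<.125)&(y>-.15)&(y<.2)&(x<.58)&(hsv[...,2]<70)
    print("handle",rect(P[hd]),hd.sum())
    red=roi&(z>.05)&(z<.11)&(y>.05)&(y<.3)&(cv2.inRange(hsv,(0,120,60),(8,255,255))|cv2.inRange(hsv,(172,120,60),(180,255,255))).astype(bool)
    print("knob",rect(P[red]),red.sum(),P[red].mean(0),P[red].min(0),P[red].max(0))
    b=roi&(y<-.13)&(y>-.35)&(z>.043)&(z<.08)&(x<.53)&(x>.35)
    print("sink",rect(P[b]),b.sum(),np.percentile(z[b],[5,50,95]))
    t=roi&(y<-.08)&(y>-.3)&(z>.03)&(z<.08)&(x>.53);print("trafo",rect(P[t]),t.sum())
    for nm,uv in (("lidTL",0),):pass
E
```

```text
scene table z 0.0001459448683058806
lid (array([588.4,  68.9, 283.7, 192.6]), -83.45) 1424 [0.10638917 0.11120893 0.11569247]
handle (array([485.7,  43.4, 291.1,  89.6]), -69.71) 238
knob (array([457.2, 192.3,  23.6,  12.3]), 0.44) 22 [0.4570616  0.19138465 0.08787658] [0.44537598 0.18606715 0.08213694] [0.46900513 0.19844431 0.09342887]
sink (array([ 502.6, -275.8,   83.5,   43.9]), -29.0) 324 [0.04653525 0.05308437 0.06400598]
trafo (array([ 658.6, -190.9,  255.6,  219.7]), -0.48) 976
top table z 0.0007404330457787545
lid (array([586.1,  66.5, 280.5, 203.6]), -83.52) 2980 [0.10221812 0.10847459 0.11510998]
handle (array([469.3,  54. , 120.1,  47.9]), -84.53) 138
knob (array([457.4, 193.9,  26.7,  11.6]), 1.22) 24 [0.45723615 0.19269278 0.08839934] [0.44419    0.18779089 0.08235595] [0.47081323 0.19987195 0.09576936]
sink (array([ 501.4, -274.9,   81. ,   43.4]), -28.24) 189 [0.04771149 0.05421709 0.06531014]
trafo (array([ 655.4, -260.3,  251.7,   81.7]), 1.29) 521
```

```bash
cat >> h.py <<'E'
from workcell import arm
B=np.array([.587,.0675,0]);YAW=6.5
def W(x,y,z): # box frame mm -> world m
    return B+R.from_euler("z",YAW,degrees=True).as_matrix()@np.array([x,y,z])/1000
def T(grasp,ori): # tcp for a grasp point
    return grasp+R.from_euler("xyz",ori,degrees=True).as_matrix()@[0,0,arm.pinch_z]
def bar(a): # handle, box frame mm
    return 95-234*np.cos(a)-8*np.sin(a),0,96+234*np.sin(a)+8*np.cos(a)
HO=[180,0,YAW-90]
E
python3 - <<'E'
from h import *
import pickle
d=pickle.load(open("d0.pkl","rb"))
for n in d:
    c=d[n];P,ok=cloud(c)
    x,y,z=P[...,0],P[...,1],P[...,2]
    for lo in(.015,.03,.043):
        b=ok&(z>lo)&(z<.08)&(y<-.13)&(x>.35)&(x<.75)&(y>-.45)
        n_,L,s,cc=cv2.connectedComponentsWithStats(b.astype(np.uint8),connectivity=4)
        for k in range(1,n_):
            if s[k,4]>40: print(n,lo,rect(P[L==k]),s[k,4])
print(bar(0),bar(1.345),W(*bar(0)))
for nm,p,o in [("h0",bar(0),0),("h1",bar(1.36),0),("mat",(-20,35,48),1),("knob",(-125,130,70),0)]:
    for y in (YAW-90,YAW+90) if o==0 else (YAW,YAW+180):
        q=arm.inverse_kinematics(T(W(*p),[180,0,y]),[180,0,y]);print(nm,round(y),None if q is None else np.round(q))
for o in ([180,-47.7,YAW],[0,47.7-180+180,YAW+180]):
    q=arm.inverse_kinematics(W(14,-98,150),o);print("knee",None if q is None else np.round(q))
E
```

```text
scene 0.015 (array([ 517.8, -283.7,  118.5,   44.3]), -27.74) 648
scene 0.015 (array([ 716.3, -271.1,  103.9,   67.3]), -89.99) 726
scene 0.03 (array([ 517.8, -283.7,  118.5,   44.3]), -27.7) 606
scene 0.03 (array([ 716.3, -271.1,  103.9,   67.3]), -89.99) 702
scene 0.043 (array([ 517.7, -283.7,  118.3,   44.2]), -27.86) 555
scene 0.043 (array([ 717.7, -271.3,   98.1,   64.6]), -89.99) 604
top 0.015 (array([ 714.7, -269.6,  103.8,   70.4]), -89.93) 406
top 0.015 (array([ 516.2, -283.1,  115.6,   44.8]), -27.82) 356
top 0.03 (array([ 714.7, -269.6,  103.8,   70.4]), -89.93) 386
top 0.03 (array([ 516.1, -283.2,  115.6,   44.6]), -27.79) 330
top 0.043 (array([ 715.9, -270.3,  101.1,   68. ]), -89.93) 312
top 0.043 (array([ 516.6, -283. ,  115.2,   43.7]), -27.79) 302
(np.float64(-139.0), 0, np.float64(104.0)) (np.float64(34.81455518194356), 0, np.float64(325.85123535813375)) [0.44889351 0.05176475 0.104     ]
h0 -84 [ -21.   45.   14.  127.  -49.   13. -136.]
h0 96 [ -9.  44.  -5. 126.  20.  11. -27.]
h1 -84 [ -41.   55.   75.   86.  -53.   80. -137.]
h1 96 [  7.  38. -34.  83.  22.  65. -24.]
mat 6 [-17.  54.   4. 107. -10.  20. -89.]
mat 186 [  3.  57. -31. 106.  52.  33.  34.]
knob -84 [ 10.  69. -72. 120.  79.  65.  83.]
knob 96 [-30.  49.   4. 122. -19.  10.  -2.]
knee [ 29.  57. -48. 138. 155.  59. 136.]
knee None
```

```bash
sed -i 's/-8\*np.sin(a),0/+8*np.sin(a),0/; s/^HO=.*/HO=[180,0,YAW+90]/' h.py
python3 - <<'E'
from h import *
def st(s):
    o=arm.observe();print(s,"t%.1f"%o["t"],o["position"].round(4),"F",o["wrist_force"].round(1),"w%.4f"%o["width"],"g%.1f"%o["gripper_force"])
x,y,z=bar(0)
arm.move_pose(T(W(x,y,z+90),HO),HO); arm.command_gripper(.034,20); st("above")
hit=arm.move_straight(T(W(x,y,z),HO),HO,.15,threshold=10); st(f"at bar {hit}")
arm.command_gripper(0,20); st("gripped")
if not hit and .009<arm.observe()["width"]<.016:
    for a in np.arange(.15,1.21,.15):
        arm.move_straight(T(W(*bar(a)),HO),HO,.15)
    st("1.2")
cv2.imwrite("pics/a1.png",np.hstack([arm.read_camera("scene")["color"][80:280,150:400]]))
E
```

```text
above t3.5 [0.4489 0.0518 0.1753] F [ 0.2 -0.5  0.5] w0.0341 g0.0
at bar False t4.2 [0.4491 0.0519 0.0856] F [-0.3  1.1 -0.6] w0.0338 g0.0
gripped t4.7 [0.4507 0.052  0.0859] F [3.3 0.1 5.2] w0.0107 g19.5
1.2 t7.8 [0.6034 0.0685 0.2939] F [  7.    0.5 -15.1] w0.0097 g21.0
```

View pics/a1.png

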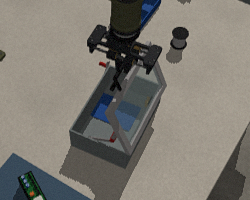

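The lid is about 1.2 rad open and held by the handle. The stay links are visible at (113,135). I'll continue to taut.

```bash
cat >> h.py <<'E'
def st(s):
    o=arm.observe();print(s,"t%.1f"%o["t"],o["position"].round(4),"F",o["wrist_force"].round(1),"w%.4f"%o["width"],"g%.1f"%o["gripper_force"])
E
python3 - <<'E'
from h import *
for a in (1.27,1.32,1.36,1.38):
    arm.move_straight(T(W(*bar(a)),HO),HO,.1); st(a)
    if a>=1.36 and np.linalg.norm(arm.observe()["wrist_force"])>30: break
c=arm.read_camera("scene");cv2.imwrite("pics/a2.png",cv2.resize(c["color"][80:280,180:380],None,fx=3,fy=3))
E
```

```text
1.27 t8.2 [0.6187 0.0702 0.2992] F [  7.2  -0.  -20.3] w0.0099 g21.3
1.32 t8.4 [0.6302 0.0714 0.3025] F [  5.9   0.2 -21.7] w0.0098 g21.5
1.36 t8.7 [0.6396 0.0725 0.3047] F [  6.   -0.7 -23.3] w0.0099 g21.6
1.38 t8.9 [0.6424 0.0728 0.3055] F [  0.7  -2.1 -26.7] w0.0100 g21.9
```

View pics/a2.png

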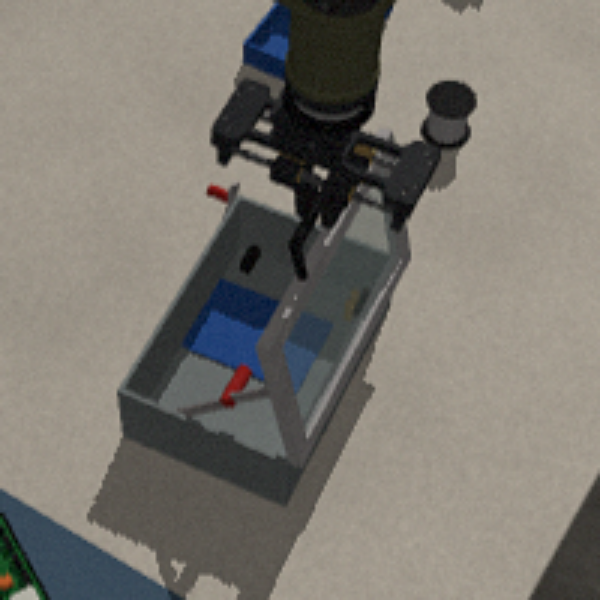

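The stay is nearly straight, with the red knee at (235,385), and the lid is at its stop. Next I release and check that it locked.

```bash
python3 - <<'E'
from h import *
arm.command_gripper(.034); st("open")
p=arm.observe()["position"]; arm.move_straight(p+[0,0,.09],HO,.2); arm.wait(.3)
c=arm.read_camera("scene");cv2.imwrite("pics/a3.png",cv2.resize(c["color"][80:280,180:380],None,fx=3,fy=3))
P,ok=cloud(c);hsv=cv2.cvtColor(c["color"],cv2.COLOR_BGR2HSV)
red=(cv2.inRange(hsv,(0,120,60),(8,255,255))|cv2.inRange(hsv,(172,120,60),(180,255,255)))>0
q=((P-B)@R.from_euler("z",YAW,degrees=True).as_matrix())*1000
m=red&ok&(abs(q[...,0])<90)&(abs(q[...,1])<135)&(q[...,2]>60)
print(m.sum(),q[m].mean(0),q[m].min(0),q[m].max(0))
bk=ok&(hsv[...,2]<60)&(abs(q[...,1])<60)&(q[...,2]>300)&(q[...,2]<345)&(abs(q[...,0]-50)<40)
print("bar",bk.sum(),q[bk].mean(0) if bk.any() else 0, np.percentile(q[bk],[2,98],0) if bk.any() else 0); st("end")
E
```

```text
open t9.5 [0.6459 0.0746 0.3099] F [-1.  -0.2  0.4] w0.0339 g0.0
62 [  17.08021429 -110.32597438  154.07680797] [   8.38484837 -132.20558539  143.91031927] [ 24.29072952 -87.65778505 163.06799749]
bar 171 [ 53.29902411  -5.87942613 327.51988729] [[ 46.55145831 -58.75725938 305.26989554]
 [ 60.87982032  53.36371317 335.74181796]]
end t10.5 [0.6457 0.0745 0.3991] F [-0.3  1.4  0.2] w0.0339 g0.0
```

View pics/a3.png

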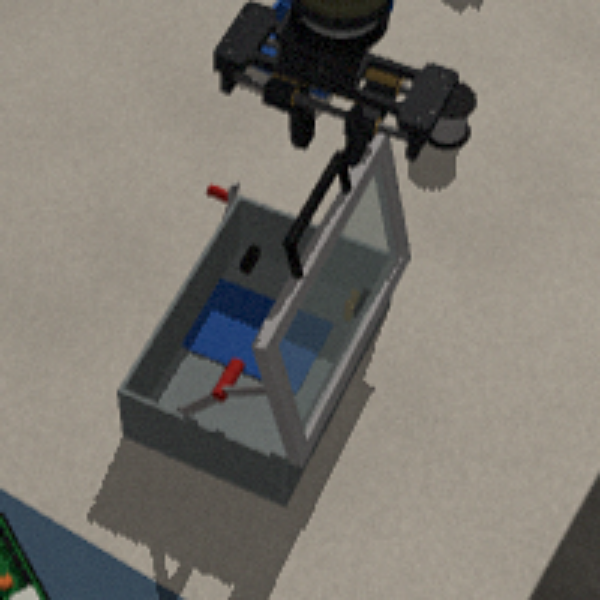

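Locked: the red knee is bowed to the front at (228,378). Now the heat sink.

```bash
sed -i 's/^B=.*/B=np.array([.588,.0655,0]);YAW=6.5/' h.py
python3 - <<'E'
from h import *
s=np.array([.5168,-.2833,0])
for k in (0,180):
    q=arm.inverse_kinematics(T(s+[0,0,.14],[180,0,-27.8+k]),[180,0,-27.8+k]);print(k,None if q is None else q.round())
    q=arm.inverse_kinematics(T(W(-25,33,160),[180,0,YAW+k]),[180,0,YAW+k]);print(k,None if q is None else q.round())
k=0
O=[180,0,-27.8]
c=arm.observe()["position"]
mid=W(-150,-40,330); arm.move_straight(mid,None,.4)
arm.move_pose(T(s+[0,0,.14],O),O); arm.command_gripper(.075,30); st("above")
hit=arm.move_straight(T(s+[0,0,.040],O),O,.15,threshold=10); st(hit)
arm.command_gripper(0,30); st("grip")
arm.move_straight(T(s+[0,0,.20],O),O,.25); st("lift"); print(arm.observe()["joint_pos"].round())
E
```

```text
0 [ 24.  46.   1. 102.  -1.  32. -92.]
0 [ -12.   43.   -5.  105.    6.   32. -103.]
180 [ 43.  49. -34. 101.  39.  42.  51.]
180 [  9.  48. -41. 104.  44.  45.  41.]
above t13.4 [ 0.5168 -0.2833  0.1213] F [ 0.1 -0.9 -0.2] w0.0750 g0.0
False t14.2 [ 0.5173 -0.2837  0.0219] F [-0.8  0.7  0.5] w0.0749 g0.0
grip t14.8 [ 0.5171 -0.2833  0.0217] F [-0.3  0.7  4.1] w0.0439 g30.0
lift t15.6 [ 0.5156 -0.2826  0.1799] F [ 0.6  0.4 -4.4] w0.0437 g30.0
[ 22.  41.   4. 100.  -5.  39. -89.]
```

```bash
python3 - <<'E'
from h import *
O=[180,0,YAW]
arm.move_straight(T(W(-110,30,200),O),O,.3); st("front")
c=arm.read_camera("scene");P,ok=cloud(c);q=((P-B)@R.from_euler("z",YAW,degrees=True).as_matrix())*1000
hsv=cv2.cvtColor(c["color"],cv2.COLOR_BGR2HSV)
m=(hsv[...,2]<50);m[:155]=0;m[178:]=0;m[:,:255]=0;m[:,272:]=0
print(m.sum(),q[m&ok].mean(0),q[m&ok].min(0),q[m&ok].max(0))
cv2.imwrite("pics/a4.png",cv2.resize(c["color"][80:280,180:380],None,fx=3,fy=3))
E
```

```text
front t17.0 [0.4753 0.0809 0.1811] F [ 0.1 -0.1 -3.4] w0.0438 g30.0
83 [-67.48713682 103.85863507  51.21785752] [-88.76545305  29.30083085   3.65966719] [-43.40579699 139.24861261 194.18077313]
```

View pics/a4.png

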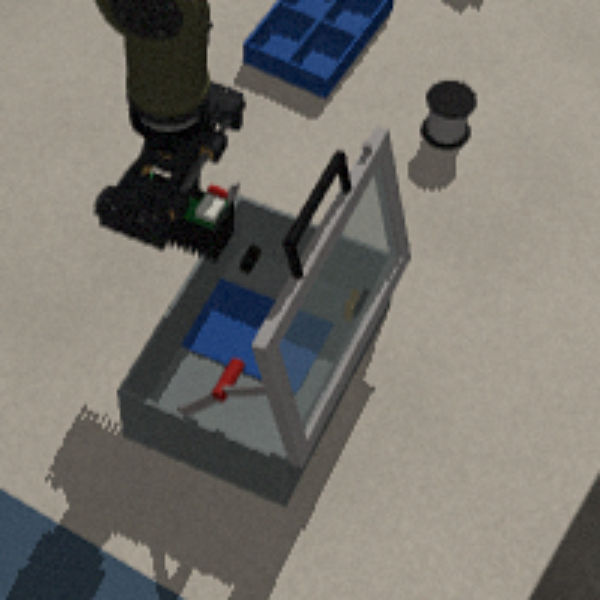

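The sink is held in front of the box with the yaw aligned. The black socket on the left wall at (250,258) sits low, near z 50 mm, and is clear of the fingers. Next is placing.

```bash
python3 - <<'E'
from h import *
O=[180,0,YAW]
arm.move_straight(T(W(-18,31,185),O),O,.25); st("over")
h=arm.move_straight(T(W(-18,31,46),O),O,.12,threshold=6); st(h)
arm.command_gripper(.060); st("open")
arm.move_straight(T(W(-18,31,190),O),O,.2)
arm.move_straight(T(W(-115,0,230),O),O,.3)
arm.wait(.2); st("out")
c=arm.read_camera("scene");P,ok=cloud(c);q=((P-B)@R.from_euler("z",YAW,degrees=True).as_matrix())*1000
cv2.imwrite("pics/a5.png",cv2.resize(c["color"][80:280,180:380],None,fx=3,fy=3))
m=ok&(q[...,2]>35)&(q[...,2]<85)&(abs(q[...,0]+20)<66)&(abs(q[...,1]-31)<60)&(c["color"].max(2)<200)
n_,L,s,_=cv2.connectedComponentsWithStats(m.astype(np.uint8));k=1+np.argmax(s[1:,4]);print(rect(q[L==k]/1000),s[k,4])
for o in ([180,-47.7,YAW],[180,-47.7,YAW+0]):
    j=arm.inverse_kinematics(W(-15,-97,175),o);print(None if j is None else j.round())
E
```

```text
over t17.6 [0.5664 0.0928 0.1656] F [ 0.3 -0.5 -3.9] w0.0438 g30.0
True t18.6 [0.5655 0.0942 0.0294] F [ 1.  -0.   4.3] w0.0436 g30.0
open t19.1 [0.5639 0.0938 0.0281] F [-0.1 -0.1 -0.1] w0.0601 g0.0
out t20.7 [0.4746 0.0532 0.2105] F [-0.5 -0.7 -0.3] w0.0602 g0.0
(array([-40. ,  27.6,  73.1,  47.4]), 2.28) 310
[  2.  47.   1. 144. 188.  58.  91.]
[  2.  47.   1. 144. 188.  58.  91.]
```

View pics/a5.png

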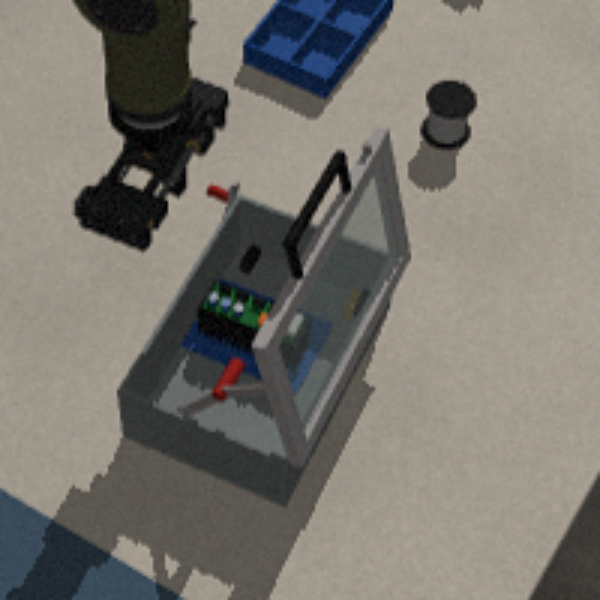

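The sink stands on the mat, with its front end at (200,320) and centre near box (-19,28). The knee is still bowed in the lock at (228,378). Next I break the knee with closed fingers tilted forward.

```bash
python3 - <<'E'
from h import *
def path(p,th,back=0):
    o=[180,p,YAW];zb=np.array([-np.sin(np.radians(p)),0,-np.cos(np.radians(p))])
    P=np.array([-30+81*np.cos(np.radians(th)),-99,80+81*np.sin(np.radians(th))])
    return W(*(P-(8+back)*zb)),o
for p in (-40,-35,-30,-25,-20):
    js=[arm.inverse_kinematics(*a) for a in (path(p,57,40),path(p,57),path(p,33))]
    print(p,[None if j is None else list(j.round()) for j in js])
E
```

```text
-40 [[np.float64(1.0), np.float64(40.0), np.float64(1.0), np.float64(138.0), np.float64(190.0), np.float64(38.0), np.float64(88.0)], [np.float64(1.0), np.float64(45.0), np.float64(1.0), np.float64(134.0), np.float64(189.0), np.float64(39.0), np.float64(89.0)], [np.float64(0.0), np.float64(48.0), np.float64(1.0), np.float64(131.0), np.float64(189.0), np.float64(39.0), np.float64(89.0)]]
-35 [[np.float64(1.0), np.float64(38.0), np.float64(1.0), np.float64(133.0), np.float64(192.0), np.float64(26.0), np.float64(85.0)], [np.float64(0.0), np.float64(42.0), np.float64(1.0), np.float64(130.0), np.float64(191.0), np.float64(28.0), np.float64(86.0)], [np.float64(-0.0), np.float64(46.0), np.float64(1.0), np.float64(127.0), np.float64(190.0), np.float64(28.0), np.float64(86.0)]]
-30 [[np.float64(0.0), np.float64(36.0), np.float64(1.0), np.float64(128.0), np.float64(198.0), np.float64(14.0), np.float64(79.0)], [np.float64(-0.0), np.float64(41.0), np.float64(1.0), np.float64(126.0), np.float64(195.0), np.float64(17.0), np.float64(82.0)], [np.float64(-0.0), np.float64(44.0), np.float64(1.0), np.float64(123.0), np.float64(194.0), np.float64(17.0), np.float64(82.0)]]
-25 [[np.float64(-1.0), np.float64(35.0), np.float64(2.0), np.float64(122.0), np.float64(235.0), np.float64(5.0), np.float64(41.0)], [np.float64(-1.0), np.float64(40.0), np.float64(1.0), np.float64(121.0), np.float64(210.0), np.float64(7.0), np.float64(66.0)], [np.float64(-1.0), np.float64(44.0), np.float64(1.0), np.float64(118.0), np.float64(208.0), np.float64(8.0), np.float64(68.0)]]
-20 [[np.float64(3.0), np.float64(35.0), np.float64(-4.0), np.float64(117.0), np.float64(4.0), np.float64(8.0), np.float64(-87.0)], [np.float64(2.0), np.float64(40.0), np.float64(-4.0), np.float64(116.0), np.float64(4.0), np.float64(4.0), np.float64(-88.0)], [np.float64(2.0), np.float64(43.0), np.float64(-3.0), np.float64(113.0), np.float64(4.0), np.float64(3.0), np.float64(-88.0)]]
```

```bash
python3 - <<'E'
from h import *
p=-35;o=[180,p,YAW];zb=np.array([-np.sin(np.radians(p)),0,-np.cos(np.radians(p))])
def tip(th,back=0):
    P=np.array([-30+81*np.cos(np.radians(th)),-99,80+81*np.sin(np.radians(th))]);return W(*(P-(8+back)*zb))
O=[180,0,YAW]
arm.move_straight(W(-130,-60,290),O,.3)
arm.move_pose(W(-130,-60,290),o); arm.command_gripper(0,20); st("flipped"); print(arm.observe()["joint_pos"].round())
arm.move_straight(tip(57,40),o,.25)
h=arm.move_straight(tip(57,-1),o,.1,threshold=2.5); st(f"touch {h}")
arm.move_straight(tip(45),o,.08); st("45")
arm.move_straight(tip(33),o,.08); st("33"); arm.wait(.25)
c=arm.read_camera("scene")
arm.move_straight(tip(57,60),o,.2); st("back")
arm.wait(.2)
c2=arm.read_camera("scene")
cv2.imwrite("pics/a6.png",np.hstack([cv2.resize(x["color"][80:280,180:380],None,fx=2,fy=2) for x in (c,c2)]))
E
```

```text
flipped t24.9 [ 0.4656 -0.0088  0.29  ] F [ 0.1  0.3 -0.4] w0.0004 g0.0
[ -4.  17.   1. 144. 188.  17.  85.]
touch False t26.2 [ 0.6087 -0.0317  0.1539] F [-0.3 -0.   0.4] w0.0004 g0.0
45 t26.6 [ 0.6223 -0.0302  0.1438] F [0.4 0.9 0.8] w0.0005 g0.1
33 t26.9 [ 0.6328 -0.029   0.1301] F [ 0.8  0.5 -0.2] w0.0004 g0.0
back t27.9 [ 0.5753 -0.0355  0.2039] F [ 0.4  0.3 -1.6] w0.0003 g0.0
```

View pics/a6.png

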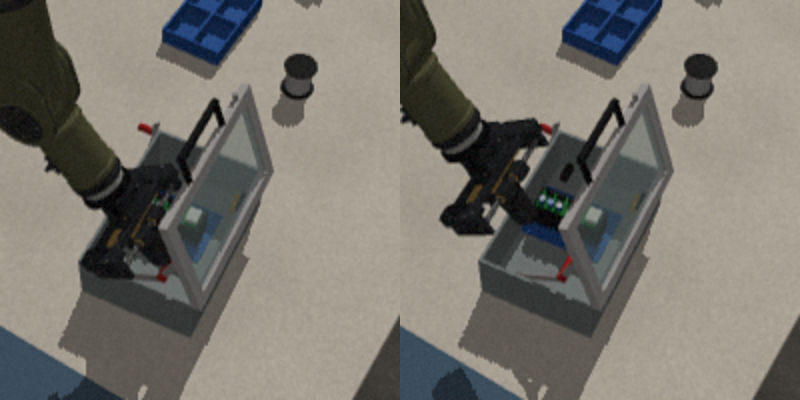

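The stay gave: the pin has dropped back to (567,268) and the lid is still up. Now I measure the bar and pin from outside.

```bash
python3 - <<'E'
from h import *
arm.move_straight(W(-130,-40,300),None,.3)
arm.move_pose(W(-110,0,420),HO); arm.command_gripper(.034,30); st("up"); print(arm.observe()["joint_pos"].round())
for n in("scene","top"):
    c=arm.read_camera(n);P,ok=cloud(c);q=((P-B)@R.from_euler("z",YAW,degrees=True).as_matrix())*1000
    hsv=cv2.cvtColor(c["color"],cv2.COLOR_BGR2HSV)
    red=(cv2.inRange(hsv,(0,120,60),(8,255,255))|cv2.inRange(hsv,(172,120,60),(180,255,255)))>0
    m=red&ok&(abs(q[...,0])<90)&(abs(q[...,1])<135)&(q[...,2]>60)
    if m.any(): print(n,"pin",m.sum(),np.median(q[m],0))
    bk=ok&(hsv[...,2]<60)&(abs(q[...,1])<45)&(q[...,2]>290)&(q[...,2]<345)&(abs(q[...,0]-40)<50)
    if bk.any(): print("bar",bk.sum(),np.median(q[bk],0),np.percentile(q[bk],[5,95],0))
for a in (1.2,1.25,1.3): print(a,np.round(bar(a)))
E
```

```text
up t31.7 [0.4787 0.053  0.42  ] F [-0.7  0.1  1. ] w0.0338 g0.0
[ 32.  29. -71.  95.  28.  77. -38.]
scene pin 33 [  37.93217194 -112.3067972   129.60542558]
bar 112 [ 34.34736429  -3.16947178 326.26611151] [[ 29.39483936 -40.70544056 320.98642233]
 [ 38.70769894  40.81689359 329.75172496]]
top pin 41 [  38.50652241 -103.83850193  129.39643229]
bar 65 [ 31.37891173   9.628849   327.31392567] [[ 27.37167645 -40.21835146 322.10031929]
 [ 34.98327851  41.64587069 330.79994281]]
1.2 [ 18.   0. 317.]
1.25 [ 29.   0. 321.]
1.3 [ 40.   0. 324.]
```

```bash
python3 - <<'E'
from h import *
for a in (1.265,.9,.5,0):
    j=arm.inverse_kinematics(T(W(*bar(a)),HO),HO);print(a,None if j is None else j.round())
x,y,z=bar(1.265)
arm.move_straight(T(W(x,0,z+75),HO),HO,.3)
h=arm.move_straight(T(W(x,0,z-1),HO),HO,.12,threshold=8); st(h)
arm.command_gripper(0,30); st("grip"); print(arm.observe()["joint_pos"].round())
E
```

```text
1.265 [ 19.  46. -61.  84.  41.  74. -39.]
0.9 [ 23.  43. -61. 100.  42.  63. -46.]
0.5 [ 22.  43. -57. 115.  48.  50. -55.]
0 [ 11.  48. -38. 125.  66.  30. -72.]
False t33.3 [0.6202 0.0694 0.3029] F [-0.6 -0.1  0.2] w0.0340 g0.0
grip t33.8 [0.6202 0.0693 0.3024] F [-0.5 -0.7  2.6] w0.0104 g29.1
[ 19.  46. -62.  84.  41.  75. -39.]
```

```bash
python3 - <<'E'
from h import *
for a in list(np.arange(1.15,.04,-.1)):
    arm.move_straight(T(W(*bar(a)),HO),HO,.1); st(round(a,2))
    o=arm.observe()
    if np.linalg.norm(o["wrist_force"])>40 or o["width"]<.005: break
else:
    h=arm.move_straight(T(W(*bar(-.01)),HO),HO,.06,threshold=18); st(f"shut {h}")
cv2.imwrite("pics/a7.png",cv2.resize(arm.read_camera("scene")["color"][80:280,150:350],None,fx=3,fy=3))
E
```

```text
1.15 t34.2 [0.5944 0.0665 0.2934] F [ 1.7  2.7 -6.6] w0.0102 g30.2
1.05 t34.5 [0.5738 0.0642 0.2837] F [ 3.   3.7 -9.9] w0.0106 g30.6
0.95 t34.9 [0.5544 0.0621 0.2721] F [  4.    3.5 -10. ] w0.0104 g30.6
0.85 t35.3 [0.5361 0.0601 0.2585] F [ 4.2  3.9 -8.6] w0.0099 g30.5
0.75 t35.7 [0.5194 0.0583 0.243 ] F [ 4.7  3.5 -8.2] w0.0103 g30.3
0.65 t36.1 [0.504  0.0566 0.2258] F [ 4.   3.4 -7.3] w0.0106 g30.2
0.55 t36.5 [0.4902 0.0551 0.2068] F [ 5.1  4.5 -7.1] w0.0102 g30.1
0.45 t36.9 [0.4785 0.0538 0.1865] F [ 5.7  3.2 -6. ] w0.0101 g30.1
0.35 t37.2 [0.4687 0.0527 0.1652] F [ 5.4  2.9 -4.5] w0.0096 g30.1
0.25 t37.6 [0.4609 0.0518 0.143 ] F [ 5.1  3.2 -4.7] w0.0101 g30.0
0.15 t38.0 [0.4553 0.0512 0.1201] F [ 3.9  3.4 -3.9] w0.0091 g30.0
0.05 t38.4 [0.4519 0.0508 0.0968] F [ 3.4  3.6 -3.6] w0.0094 g29.9
shut False t38.8 [0.4509 0.0507 0.0828] F [ 5.1  4.5 -3.1] w0.0093 g29.9
```

View pics/a7.png

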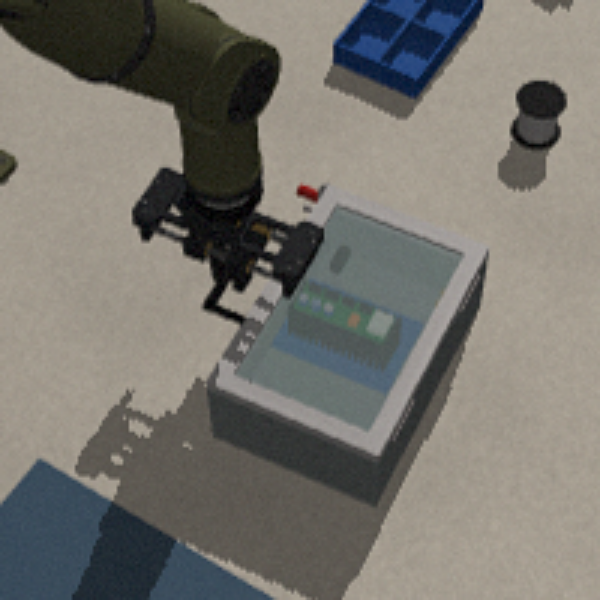

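The lid is nearly shut, still hanging slightly in the hand, with the sink visible on the mat beneath. I press it down until contact, then release and work the hook.

```bash
python3 - <<'E'
from h import *
p=arm.observe()["position"]
h=arm.move_straight(p-[0,0,.02],None,.04,threshold=12); st(f"seat {h}")
arm.wait(.3); arm.command_gripper(.034); st("open")
p=arm.observe()["position"]; arm.move_straight(p+[0,0,.10],None,.2); arm.command_gripper(0,20); arm.wait(.2)
for n in("scene","top"):
    c=arm.read_camera(n);P,ok=cloud(c);q=((P-B)@R.from_euler("z",YAW,degrees=True).as_matrix())*1000
    hsv=cv2.cvtColor(c["color"],cv2.COLOR_BGR2HSV)
    red=(cv2.inRange(hsv,(0,120,60),(8,255,255))|cv2.inRange(hsv,(172,120,60),(180,255,255)))>0
    m=red&ok&(q[...,0]<-95)&(q[...,0]>-145)&(q[...,1]<190)&(q[...,1]>80)&(q[...,2]>50)
    print(n,"knob",m.sum(),np.median(q[m],0),np.percentile(q[m],[5,95],0))
    f=ok&(hsv[...,1]<40)&(hsv[...,2]>130)&(q[...,0]<-82)&(q[...,0]>-93)&(abs(q[...,1])<120)&(q[...,2]>85); print("lid front z",np.median(q[f],0),f.sum())
    bk=ok&(hsv[...,2]<60)&(abs(q[...,1])<45)&(q[...,2]>80)&(q[...,2]<130)&(abs(q[...,0]+139)<12)
    print("bar",np.median(q[bk],0),bk.sum())
E
```

```text
seat True t39.1 [0.4508 0.0507 0.0801] F [ 0.7 -0.2  0.7] w0.0090 g29.5
open t39.9 [0.452  0.0524 0.0805] F [-0.4 -0.3 -0.4] w0.0340 g0.0
scene knob 1 [-104.47409439  137.53587936   85.17257491] [[-104.47409439  137.53587936   85.17257491]
 [-104.47409439  137.53587936   85.17257491]]
lid front z [-87.23001473  -6.33198509 111.06990223] 213
bar [-135.07278223   -2.04299181  109.86773046] 82
top knob 24 [-115.09293984  141.07039369   88.14920733] [[-128.41715264  136.41288283   83.99906054]
 [-104.6955203   147.00888159   93.20767639]]
lid front z [-87.14662401  75.40415267 111.34289784] 67
bar [nan nan nan] 0
  return _methods._mean(a, axis=axis, dtype=dtype,
  ret = um.true_divide(
```

```bash
python3 - <<'E'
from h import *
def tip(f,dy=16): return W(-125,106+50*np.sin(f)+dy,47+50*np.cos(f)-12)
s=tip(.85,28)
arm.move_straight(s+[0,0,.09],HO,.3); arm.move_straight(s,HO,.15,threshold=8); st("beside")
for f in (.75,.55,.35,.18):
    arm.move_straight(tip(f),HO,.08); st(f)
h=arm.move_straight(tip(-.12),HO,.05,threshold=8); st(f"end {h}")
arm.wait(.2)
p=tip(.1,25); arm.move_straight(p,HO,.1); arm.move_straight(p+[0,0,.12],HO,.25); st("clear")
for n in("scene","top"):
    c=arm.read_camera(n);P,ok=cloud(c);q=((P-B)@R.from_euler("z",YAW,degrees=True).as_matrix())*1000
    hsv=cv2.cvtColor(c["color"],cv2.COLOR_BGR2HSV)
    red=(cv2.inRange(hsv,(0,120,60),(8,255,255))|cv2.inRange(hsv,(172,120,60),(180,255,255)))>0
    m=red&ok&(q[...,0]<-95)&(q[...,0]>-145)&(q[...,1]<190)&(q[...,1]>80)&(q[...,2]>50)
    if m.any(): print(n,"knob",m.sum(),np.median(q[m],0),np.percentile(q[m],[5,95],0))
    if n=="scene": cv2.imwrite("pics/a8.png",cv2.resize(c["color"][80:280,150:350],None,fx=3,fy=3))
E
```

```text
beside t43.0 [0.4448 0.2213 0.0685] F [-1.2  0.9 -0.4] w0.0002 g0.0
0.75 t43.3 [0.4465 0.2092 0.0737] F [-1.7  4.8  4. ] w0.0006 g2.7
0.55 t43.6 [0.4479 0.1996 0.0791] F [0.1 3.5 2.7] w0.0005 g1.9
0.35 t43.9 [0.4482 0.1881 0.0819] F [-0.6  0.4  0.2] w0.0004 g0.3
0.18 t44.1 [0.4488 0.1799 0.0838] F [ 0.4  0.2 -0.2] w0.0007 g0.0
end True t44.4 [0.4493 0.1771 0.0846] F [0.4 2.6 0.2] w0.0004 g1.3
clear t45.5 [0.4482 0.1851 0.2038] F [-0.2 -0.5  0.8] w0.0002 g0.0
scene knob 21 [-117.61054672  105.36529275  104.75859865] [[-127.13008971  100.73051846   98.77467487]
 [-109.87310947  111.36694742  107.5414843 ]]
```

View pics/a8.png

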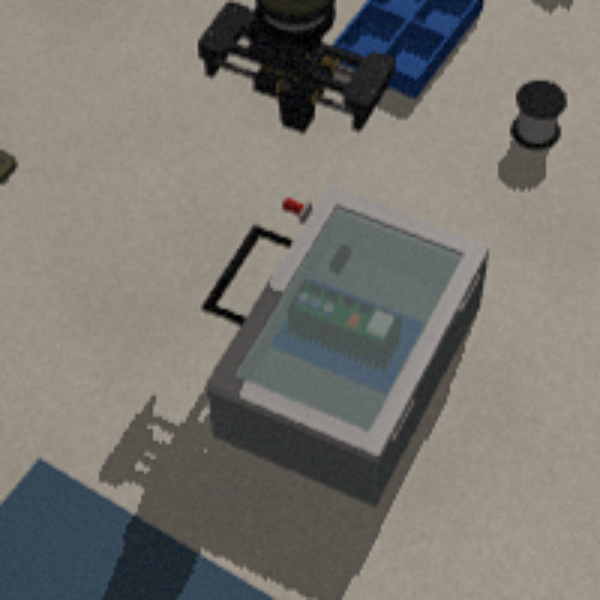

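The hook looks upright, with the knob at (293,205) and z about 97. One firmer push to make sure it is against its stop.

```bash
python3 - <<'E'
from h import *
def tip(f,dy=16): return W(-125,106+50*np.sin(f)+dy,47+50*np.cos(f)-12)
p=tip(.1,25); arm.move_straight(p,HO,.2); st("down")
h=arm.move_straight(tip(-.3),HO,.04,threshold=14); st(f"end {h}")
arm.move_straight(p,HO,.1); arm.move_straight(p+[0,0,.12],HO,.25); st("clear")
c=arm.read_camera("scene");P,ok=cloud(c);q=((P-B)@R.from_euler("z",YAW,degrees=True).as_matrix())*1000
hsv=cv2.cvtColor(c["color"],cv2.COLOR_BGR2HSV)
red=(cv2.inRange(hsv,(0,120,60),(8,255,255))|cv2.inRange(hsv,(172,120,60),(180,255,255)))>0
m=red&ok&(q[...,0]<-95)&(q[...,0]>-145)&(q[...,1]<190)&(q[...,1]>80)&(q[...,2]>50)
print("knob",np.median(q[m],0))
E
```

```text
down t46.3 [0.4482 0.1869 0.0847] F [-1.  -0.5  0.4] w0.0004 g0.0
end True t46.8 [0.45   0.1773 0.085 ] F [0.1 2.5 0.6] w0.0003 g1.2
clear t47.7 [0.4482 0.1851 0.2038] F [-0.1  0.3 -0.3] w0.0006 g0.0
knob [-118.0392082   105.81447164  103.37926696]
```

The push stopped at the same place with more force, so the hook is against its stop. Handing in.

```bash
python3 -c "
from workcell import arm
print(arm.finish_job())"
```

```text
the job is handed in; nothing more can be done
None
```

I handed the job in at about 48 s, with the heat sink standing on the mat, the lid brought down shut in hand, and the hook upright against its stop; the hand-in gave no verdict.

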